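# Free the slicer's blade cartridge for washing up

## Robot

A 6-joint arm with a two-finger parallel gripper is mounted at the origin on the work surface. World frame = base frame: x ahead of the robot, y to its left, z up, the work surface at z = 0. Lengths are in mm, angles in degrees, forces in N, time in s.
With the tool pointing down it reaches from about 325 to 850 mm from the base axis. Payload 15.5 kg.
Tool frame: the origin (TCP) lies where the fingers leave the gripper's body, on its centre line; the fingertips stand 78 mm ahead of it and the grasp point (between the pads) lies 60 mm ahead of it; z points along the fingers, y is the line along which they close (so a half turn about z gives the same grasp; the last joint's range is limited). The gripper opens to 91 mm and grips with 3 to 60 N. Pads are 32 mm wide; open, the fingers measure 118 mm over their backs; the gripper's body (76 mm by 178 mm) begins 60 mm behind the grasp point.
Start: joints at [63.34, 28.281, 77.091, -0, 74.628, -5.472], TCP at [225.889, 582.753, 292.215] pointing down, gripper open.
Joint ranges: [-166.48, 166.48], [-47.26, 123.95], [12.59, 153.08], [-70.14, 250.14], [6.76, 159.57], [-176.63, 176.63]. Speed limits (degrees/s): [108.29, 108.29, 147.25, 172.46, 172.46, 172.46].

## Interface

Orientations are given as a 3x3 rotation matrix whose columns are the frame's x, y, z axes.
In Python, from cell import r, eyes, order gives the robot as it stands.
- The arm moves only by the tool play_rows, never from a script. Its argument "steps" is a list of rows, each a list of 2 entries, a list of its own where there are three numbers: the shift along the tool's x, y, z in cm, then the turn, a rotation vector about the tool's x, y, z in rad. A call has 1 to 12 rows; each row shifts and turns the commanded pose from where the row before left it, along the tool's axes as they then stand; what a row does not reach is not made up. A row lasts 1/12 s, in which the tool goes at most 41.7 mm and 7.16 degrees, less where a joint would pass 70% of its speed; a pose out of reach is approached as far as the arm can. A call with a gripper value outside its range is refused whole. "jaw" is the opening, from 0 (shut) to 1 (fully open), set as the call begins (left out, the last holds). The fingers move at their own pace and stop on an object; "newtons" is the grip in N (left out, the last holds). Time passes only in rows, so rows that do not move let the fingers close. It gives the time, the measured TCP pose, the force, the opening and the grip force at its end, in the units of the state.
- r.get_obs(): the state, without advancing time (a new reading comes with each control period).
- eyes.snapshot(name): name is "scene" or "side" or "wrist"; returns a dict with "color" (420x560x3 uint8, red, green, blue), "range_z" (420x560 float32, mm along the optical axis (not along the pixel's ray), 0 where there is no reading), "K" (3x3 intrinsics, pixels), "world_to_cam" (4x4, takes a point from world to camera coordinates). Camera axes: x right, y up, looking along -z (the intrinsics and any distortion apply to the point x, -y, -z); pixel columns grow to the right and rows downward; lengths in mm; the calibration is good to about 2 mm. A picture is of the moment at which its call begins.
- order.finish_job(): hands the job in; it is judged then, once.
The state is a dict: "time_s": time; "joint_pos": joint angles; "dq": joint speeds; "joint_torque": joint torques, N m; "eef_pos": TCP position; "orientation": TCP orientation; "force": force on the tool from outside, world axes, zero at the start; "wrist_torque": the same for the moment, N m; "opening": finger opening in mm; "grasp_force": force on a finger pad.
Only numpy, scipy, OpenCV 4.12 (cv2) and the standard library are available. Lean on these libraries where they do the work, as an engineer would, in place of code of your own. Each camera call takes 0.05 s, during which the arm holds its last target. There are 200 camera calls.

## Task

Undo the black knob on top of the slicer right up to its stop (it has a left-hand thread, so it loosens clockwise), then pull the blade cartridge by its tab out along the track until it meets the stop, and let it lie there. Take it again by the rib in its middle and lower it into the grey washing caddy so that it lies flat on the bottom, without dropping it, and leave the knob undone. Do not push about or tip the glasses, crockery, jar and bottle standing around.

Things in the scene. Friction and masses are not known exactly. Their poses are not given: they have to be found in the camera images.
- slicer: Aluminium tabletop slicer, fixed. Origin at table level under the knob's axis; x level, the way the cartridge is drawn out; z up. Base 110 wide (y), 24 high, from x = -135 to +256 mm. On it a straight open-topped track along x: floor at z = 24 mm, smooth, rails 54 apart and 12 high. White motor housing, 100 wide, 144 high, from x = -135 to -75 mm.
- bridge (a point): Centre of the top of the slicer's bridge roof, 20 mm along slicer x from the knob's axis, 90 mm above the table; axes as the slicer's. The bridge spans the track with cheeks at its sides, 100 long (x) and 110 wide; its roof is 12 thick, underside 54 mm above the track's floor.
- stop (a point): Middle of the inner face of the stop bar (12 high, 78 wide) that closes the outlet end of the track, 247 mm along slicer x from the knob's axis, on the track's floor (24 mm above the table); axes as the slicer's.
- knob (a joint): Turn of the lock knob in rad; grows turning CLOCKWISE seen from above (left-hand thread). 0 = screwed down, 3.6 = fully undone, at its stop; starts between 0 and 0.8. Rises 2 mm per rad and stays on the slicer and where it is left; takes about 0.25 N m. A 14 mm pin under it sits in a hole of the cartridge and blocks it until about 2.5 rad.
- knob_grip (a point): Centre of the knob's grip, on its axis: an upright black bar 64 long (point's x) by 14 thick (point's y) by 30 high; this point is at half height, 115 mm above the table when the joint is 0. Below it a round flange 40 wide, 10 high, on the bridge roof. The bar turns and rises with the knob.
- cartridge: Loose steel blade cartridge, 0.25 to 0.45 kg: flat plate 180 long (x), 50 wide (y), 10 thick, with a rib on its middle and a tab at its +x end. Origin at the centre of its underside. Starts in the slicer's track, x along slicer x, origin about 45 mm along it: rib hidden under the bridge, tab sticking out. It can travel 112 mm along the track to the stop.
- rib (a point): Centre (half-way up) of the cartridge's carrying rib, 27 mm above the cartridge's underside: an upright bar 46 long (x) by 14 thick (y) by 34 high, from 10 to 44 mm above the underside, over the middle of the plate. Axes as the cartridge's.
- tab (a point): Centre (half-way up) of the cartridge's pull tab, 84 mm along the cartridge's +x from its middle: an upright plate 12 thick (x) by 44 wide (y) by 34 high, from 10 to 44 mm above the underside. Axes as the cartridge's.
- caddy: Grey plastic washing caddy, fixed: narrow trough along its x; origin at the centre of its underside, z up. Inside 192 long (x), 60 wide (y), floor 5 mm above the table, walls 5 thick. Walls 54 high round both ends, only 16 high along the middle 110 mm: the tab, in there, is out of a gripper's reach, the rib is not. The cartridge fits either way round.
- glass_a: Bystander, loose: clear drinking glass, 64 wide, 85 high (mm). Origin at the centre of its underside, z up.
- glass_b: Bystander, loose: a second clear glass, 64 wide, 85 high (mm). Origin at the centre of its underside, z up.
- bowl: Bystander, loose: white bowl, 130 wide, 50 high (mm). Origin at the centre of its underside, z up.
- mug: Bystander, loose: white mug, 76 wide, 85 high, with a handle (mm). Origin at the centre of its underside, z up.
- shaker: Bystander, loose: clear jar with a steel cap, 44 wide, 85 high (mm). Origin at the centre of its underside, z up.
- oil: Bystander, loose: clear bottle, 72 wide, 200 high (mm). Origin at the centre of its underside, z up.
Not all that is in view belongs to the job. What is shaped like the cartridge but yellow is not meant.

How it is judged:
By the outcome, as a careful person would: the job done as asked, in the order asked, and still so for the second after the job is handed in, with the robot touching nothing.
It also fails if it takes over 72 s, if anything falls off the work surface, if the arm or the gripper's body presses on something with over 40 N, if the wrist force passes 120 N, or if a joint passes its speed limit or range.

## Working session

There is one attempt and no reset: what is moved stays moved. The work goes in short steps, Python scripts to look and compute and a tool call to move; the robot and the scene stay as the last step left them, time stands still between calls to the robot, and variables do not carry over. Pictures are saved under pics/ and viewed, at most 10 in all, crops included, and the job is handed in when it is done.

Besides the shell and the picture viewer there is one more tool, called after "Request:" as name(argument=value, ...) on one line, values as JSON. play_rows: Moves the arm, as the interface text tells. Its arguments: {"type":"object","properties":{"steps":{"type":"array"},"jaw":{"type":"number"},"newtons":{"type":"number"}},"required":["steps"]}

```bash
ls; mkdir -p pics
python3 - <<'E'
from cell import r,eyes,order
import cv2,numpy as np
o=r.get_obs();print(o['time_s'],o['eef_pos'],o['orientation'],o['opening'])
for n in ['scene','side']:
    s=eyes.snapshot(n);cv2.imwrite(f'pics/{n}0.png',s['color'][:,:,::-1]);np.savez(f'{n}0.npz',**s)
    print(s['K'],np.round(s['world_to_cam'],3),[k for k in s])
    d=s['range_z'];print((d>0).mean())
a=cv2.imread('pics/scene0.png');
E
```

```text
pics
0.0 [225.75446685 582.48184523 291.62087223] [[-9.32399205e-01  3.61429605e-01 -6.02233088e-04]
 [ 3.61430077e-01  9.32398514e-01 -1.14488417e-03]
 [ 1.47726201e-04 -1.28515424e-03 -9.99999163e-01]] 91.37707262231345
[[545.49345228   0.         272.6963354 ]
 [  0.         545.49345228 208.99779173]
 [  0.           0.           1.        ]] [[-5.770000e-01  8.170000e-01 -1.600000e-02  3.365090e+02]
 [-6.870000e-01 -4.740000e-01  5.510000e-01  3.195460e+02]
 [ 4.420000e-01  3.290000e-01  8.350000e-01 -1.813911e+03]
 [ 0.000000e+00  0.000000e+00  0.000000e+00  1.000000e+00]] ['color', 'range_z', 'K', 'world_to_cam']
0.9960926870748299
[[397.29523065   0.         276.13238968]
 [  0.         397.29523065 207.96140029]
 [  0.           0.           1.        ]] [[ 9.51000e-01 -3.08000e-01  2.00000e-02 -5.33221e+02]
 [ 1.58000e-01  5.40000e-01  8.27000e-01 -1.83678e+02]
 [-2.65000e-01 -7.83000e-01  5.62000e-01 -9.34475e+02]
 [ 0.00000e+00  0.00000e+00  0.00000e+00  1.00000e+00]] ['color', 'range_z', 'K', 'world_to_cam']
0.9961181972789116
```

View pics/scene0.png

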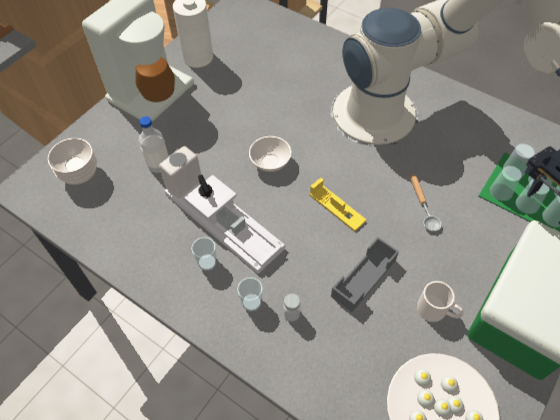

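View pics/side0.png

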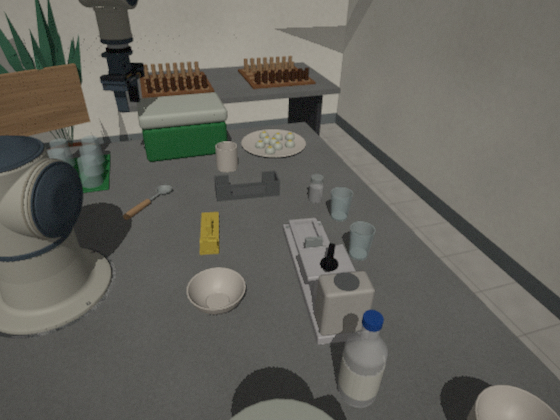

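The scene view shows the slicer with its knob at (205,187) and the tab at about (238,225). The dark grey caddy is at (366,273). The yellow look-alike at (337,205) is not meant. Bystanders are the glasses at (204,253) and (250,293), jar (291,306), mug (436,302), bowl (270,155) and bottle (153,148). The side view agrees: knob (329,263), caddy (247,187).

```bash
cat > h.py <<'E'
import numpy as np,cv2
def cloud(s):
    d=s['range_z'];K=s['K'];h,w=d.shape
    u,v=np.meshgrid(np.arange(w),np.arange(h))
    c=np.stack([(u-K[0,2])/K[0,0]*d,-(v-K[1,2])/K[1,1]*d,-d],-1)
    M=s['world_to_cam'];p=(c-M[:3,3])@M[:3,:3]
    p[d<=0]=np.nan
    return p
def px(s,P):
    M=s['world_to_cam'];c=M[:3,:3]@P+M[:3,3];K=s['K']
    return K[0,0]*c[0]/-c[2]+K[0,2],K[1,1]*c[1]/c[2]+K[1,2]
def rect(p): return cv2.minAreaRect(p[:,:2].astype(np.float32))
E
python3 - <<'E'
import numpy as np
from h import *
np.set_printoptions(precision=1,suppress=True)
S=dict(np.load('scene0.npz'));D=dict(np.load('side0.npz'))
P=cloud(S);Q=cloud(D)
for n,(u,v) in dict(knob=(205,187),roof=(215,200),tab=(238,222),caddy=(366,273),ga=(204,250),gb=(250,290),jar=(291,300),mug=(436,295),bowl=(270,155),oil=(146,122),house=(180,158),yel=(337,205),table=(300,250),bowl2=(72,155)).items(): print(n,P[v,u])
print('side');
for n,(u,v) in dict(knob=(329,263),roof=(318,258),caddy=(247,187),table=(280,220),house=(345,280)).items(): print(n,Q[v,u])
E
```

```text
knob [ 621.2 -197.3  133.8]
roof [ 619.3 -169.5   91.5]
tab [628.7 -84.   66.2]
caddy [532.9 275.2   5.3]
ga [ 735.2 -125.2   22.4]
gb [759.2  51.2  21.3]
jar [746.4 172.7  89.6]
mug [488.6 459.5  14.1]
bowl [ 344.5 -179.     3.9]
oil [ 575.6 -437.1  204.8]
house [ 585.3 -317.1  138.6]
yel [400.9 100.   26.9]
table [576.2  88.7   6.7]
bowl2 [ 719.  -654.3   52.5]
side
knob [ 597.6 -239.   124.2]
roof [ 599.1 -182.9   90.4]
caddy [556.1 299.4   4.5]
table [603.8  96.6   1.2]
house [ 595.2 -314.   146.1]
```

Run:
```python
import numpy as np
from h import *
np.set_printoptions(precision=1,suppress=True)
S=dict(np.load('scene0.npz'));D=dict(np.load('side0.npz'))
for nm,s in(('scene',S),('side',D)):
    P=cloud(s).reshape(-1,3);C=s['color'].reshape(-1,3).astype(int)
    P0=P;ok=np.isfinite(P[:,0])
    def sel(x0,x1,y0,y1,z0,z1,cm=None):
        m=ok&(P[:,0]>x0)&(P[:,0]<x1)&(P[:,1]>y0)&(P[:,1]<y1)&(P[:,2]>z0)&(P[:,2]<z1)
        if cm is not None:m&=cm
        return P[m]
    br=C.sum(1)
    print(nm)
    r_=sel(520,700,-260,-80,84,98,br>330);print('roof',len(r_),rect(r_),r_.mean(0))
    r_=sel(520,700,-400,-240,136,152,br>330);print('house',len(r_),rect(r_),r_.mean(0))
    r_=sel(520,720,-400,160,15,160,br>330);print('slicer',len(r_),rect(r_))
    k=sel(560,660,-280,-140,100,150,br<150);print('knob',len(k),rect(k),k.mean(0),np.percentile(k[:,2],[2,98]))
    k=sel(560,660,-280,-140,112,150,br<150);print('bar',len(k),rect(k),k.mean(0))
    c=sel(420,660,140,400,10,70,br<330);print('caddy',len(c),rect(c))
    c=sel(420,660,140,400,48,60,br<330);print('caddytop',len(c),rect(c))
    t=sel(560,690,-120,-20,55,75);print('tab',len(t),rect(t),t.mean(0))
```

```text
scene
roof 988 ((614.0530395507812, -192.44473266601562), (104.41263580322266, 111.57470703125), 81.49932861328125) [ 617.4 -186.4   91.3]
house 596 ((596.4716796875, -315.1309814453125), (63.017913818359375, 100.98595428466797), 80.50872039794922) [ 599.6 -312.4  145. ]
slicer 5182 ((619.6115112304688, -151.64724731445312), (393.3485107421875, 113.6812973022461), 81.80602264404297)
knob 147 ((611.7057495117188, -207.79042053222656), (59.187965393066406, 31.486408233642578), 35.53916549682617) [ 617.1 -204.5  122.3] [100.5 136.6]
bar 105 ((612.9686279296875, -209.01107788085938), (62.44239807128906, 14.047928810119629), 59.236141204833984) [ 617.2 -203.7  129.7]
caddy 636 ((544.5481567382812, 233.14999389648438), (156.21441650390625, 205.22915649414062), 84.28713989257812)
caddytop 100 ((548.99951171875, 275.8021545410156), (68.94490814208984, 201.53196716308594), 84.04693603515625)
tab 92 ((630.2943725585938, -85.81917572021484), (14.583988189697266, 44.561275482177734), 84.08589935302734) [630.7 -84.   66.4]
side
roof 1012 ((615.12744140625, -192.39968872070312), (100.7936630249023
[... 240 characters left out ...]
6279296875), (395.1868591308594, 108.32290649414062), 81.77836608886719)
knob 235 ((611.0526733398438, -212.9275360107422), (59.47016143798828, 34.70647430419922), 84.010009765625) [ 607.  -221.   118.8] [100.2 132.6]
bar 149 ((612.0609130859375, -213.17686462402344), (61.605628967285156, 13.878655433654785), 58.57124710083008) [ 606.9 -221.4  127.9]
caddy 858 ((537.94970703125, 224.4700164794922), (182.7408447265625, 220.989013671875), 86.0131607055664)
caddytop 165 ((550.1593017578125, 274.8517150878906), (75.54924011230469, 202.12469482421875), 84.3067626953125)
tab 121 ((630.6356811523438, -85.3716049194336), (14.587729454040527, 42.71259689331055), 84.14962768554688) [629.8 -87.4  64. ]
```

Request:
play_rows(steps=[[[-2.7,-2.5,0],[0,0,0]],[[-2.7,-2.5,0],[0,0,0]],[[-2.7,-2.5,0],[0,0,0]],[[-2.7,-2.5,0],[0,0,0]],[[-2.7,-2.5,0],[0,0,0]],[[-2.7,-2.5,0],[0,0,0]],[[-2.7,-2.5,0],[0,0,0]],[[-2.7,-2.5,0],[0,0,0]],[[-2.7,-2.5,0],[0,0,0]],[[-2.7,-2.5,0],[0,0,0]],[[-2.7,-2.5,0],[0,0,0]],[[-2.7,-2.5,0],[0,0,0]]], jaw=1)

```text
time_s: 1.1
eef_pos: [419.8, 184.2, 292.2]
orientation: [[-0.932, 0.361, -0.0], [0.361, 0.932, -0.0], [0.0, -0.0, -1.0]]
force: [1.0, -0.2, 0.7]
opening: 91.2
grasp_force: 0.0
```

Request:
play_rows(steps=[[[-2.7,-2.5,0],[0,0,0]],[[-2.7,-2.5,0],[0,0,0]],[[-2.7,-2.5,0],[0,0,0]],[[-2.7,-2.5,0],[0,0,0]],[[-2.7,-2.5,0],[0,0,0]],[[-2.7,-2.5,0],[0,0,0]],[[-2.7,-2.5,0],[0,0,0]],[[-2.7,-2.5,0],[0,0,0]],[[-2.7,-2.5,0],[0,0,0]],[[-2.7,-2.5,0],[0,0,0]],[[-2.7,-2.5,0],[0,0,0]],[[-2.7,-2.5,0],[0,0,0]]])

```text
time_s: 2.1
eef_pos: [613.5, -212.7, 291.9]
orientation: [[-0.932, 0.362, -0.001], [0.362, 0.932, 0.0], [0.001, 0.0, -1.0]]
force: [1.0, -0.0, -0.1]
opening: 91.5
grasp_force: 0.0
```

Request:
play_rows(steps=[[[0,0,0],[0,0,-0.116]],[[0,0,0],[0,0,-0.116]],[[0,0,0],[0,0,-0.116]],[[0,0,0],[0,0,-0.116]],[[0,0,0],[0,0,-0.116]],[[0,0,0],[0,0,-0.116]],[[0,0,0],[0,0,-0.116]],[[0,0,0],[0,0,-0.116]],[[0,0,0],[0,0,-0.116]],[[0,0,0],[0,0,-0.116]],[[0,0,0],[0,0,-0.116]],[[0,0,0],[0,0,-0.116]]])

```text
time_s: 3.1
eef_pos: [613.0, -210.8, 291.8]
orientation: [[-0.517, -0.856, -0.001], [-0.856, 0.517, 0.0], [0.0, 0.001, -1.0]]
force: [0.2, 0.2, 0.6]
opening: 91.1
grasp_force: 0.0
```

Run:
```python
from cell import r,eyes
from h import *
np.set_printoptions(precision=2,suppress=True)
o=r.get_obs();print(o['time_s'],o['eef_pos'],o['orientation'],o['joint_pos'],o['force'],o['wrist_torque'])
s=eyes.snapshot('wrist');cv2.imwrite('pics/w1.png',s['color'][:,:,::-1]);np.savez('w1.npz',**s)
P=cloud(s).reshape(-1,3);br=s['color'].reshape(-1,3).astype(int).sum(1)
m=(P[:,2]>122)&(P[:,2]<140)&(br<200)&(abs(P[:,0]-612)<50)&(abs(P[:,1]+212)<50)
print(m.sum(),rect(P[m]),np.median(P[m][:,2]))
m=(P[:,2]>84)&(P[:,2]<97)&(br>330)&(P[:,1]>-280)
print(m.sum(),rect(P[m]))
```

```text
3.1 [ 613.05 -210.82  291.85] [[-0.52 -0.86 -0.  ]
 [-0.86  0.52  0.  ]
 [ 0.    0.   -1.  ]] [ -24.25   30.23   73.54   -0.     76.27 -173.15] [0.25 0.23 0.58] [0.07 0.07 0.03]
1113 ((610.603759765625, -209.16566467285156), (62.37190628051758, 13.950603485107422), 59.17479705810547) 130.5563621886819
8623 ((664.212890625, -170.2052459716797), (267.7424621582031, 137.19972229003906), 19.602005004882812)
```

View pics/w1.png

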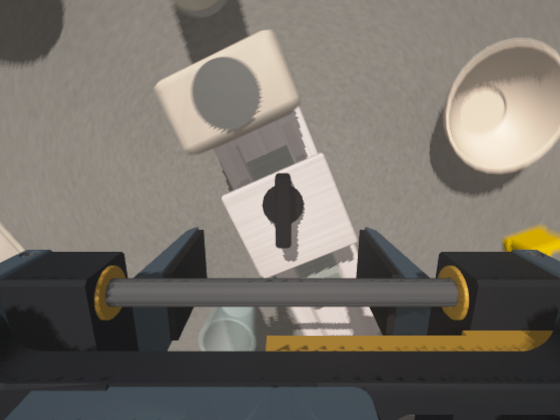

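Request:
play_rows(steps=[[[0,0.1,1.2],[0,0,0]],[[0,0,1.2],[0,0,0]],[[0,0,1.2],[0,0,0]],[[0,0,1.2],[0,0,0]],[[0,0,1.2],[0,0,0]],[[0,0,1.2],[0,0,0]],[[0,0,1.2],[0,0,0]],[[0,0,1.2],[0,0,0]],[[0,0,1.0],[0,0,0]],[[0,0,0.4],[0,0,0]],[[0,0,0],[0,0,0]]])

```text
time_s: 4.07
eef_pos: [612.0, -210.2, 181.0]
orientation: [[-0.522, -0.853, -0.002], [-0.853, 0.522, 0.001], [0.0, 0.002, -1.0]]
force: [-0.9, -0.2, 0.6]
opening: 91.2
grasp_force: 0.0
```

Request:
play_rows(steps=[[[0,0,0],[0,0,0]],[[0,0,0],[0,0,0]],[[0,0,0],[0,0,0]],[[0,0,0],[0,0,0]],[[0,0,0],[0,0,0]],[[0,0,0],[0,0,0]],[[0,0,0],[0,0,0]],[[0,0,0],[0,0,0]]], jaw=0, newtons=35)

```text
time_s: 4.73
eef_pos: [612.4, -210.4, 182.3]
orientation: [[-0.521, -0.853, 0.0], [-0.853, 0.521, -0.0], [-0.0, -0.0, -1.0]]
force: [0.0, 0.8, 0.3]
opening: 40.8
grasp_force: 0.0
```

Request:
play_rows(steps=[[[0,0,0],[0,0,0]],[[0,0,0],[0,0,0]],[[0,0,0],[0,0,0]],[[0,0,0],[0,0,0]],[[0,0,0],[0,0,0]],[[0,0,0],[0,0,0]],[[0,0,0],[0,0,0]],[[0,0,0],[0,0,0]]])

```text
time_s: 5.4
eef_pos: [612.0, -210.1, 182.2]
orientation: [[-0.521, -0.853, -0.001], [-0.853, 0.521, 0.0], [0.0, 0.001, -1.0]]
force: [-5.2, 2.9, 4.8]
opening: 13.6
grasp_force: 35.0
```

Request:
play_rows(steps=[[[0,0.05,-0.01],[0,0,0.05]],[[0,0,-0.01],[0,0,0.08]],[[0,0,-0.02],[0,0,0.1]],[[0,0,-0.02],[0,0,0.1]],[[0,0,-0.02],[0,0,0.1]],[[0,0,-0.02],[0,0,0.1]],[[0,0,-0.02],[0,0,0.1]],[[0,0,-0.02],[0,0,0.1]],[[0,0,-0.02],[0,0,0.1]],[[0,0,-0.02],[0,0,0.1]],[[0,0,-0.02],[0,0,0.1]],[[0,0,-0.02],[0,0,0.1]]])

```text
time_s: 6.4
eef_pos: [612.0, -210.4, 184.5]
orientation: [[-0.994, 0.112, 0.0], [0.112, 0.994, -0.001], [-0.0, -0.001, -1.0]]
force: [-1.3, -1.3, 1.1]
opening: 13.9
grasp_force: 35.0
```

Run:
```python
from cell import r
import numpy as np
o=r.get_obs();print(o['eef_pos'],o['force'],o['wrist_torque'],o['joint_pos'],np.degrees(np.arctan2(o['orientation'][1][0],o['orientation'][0][0])),o['opening'])
```

```text
[ 612.03870397 -210.36579798  184.46440791] [-1.34476225 -1.30550632  1.05395454] [-0.16455542  0.32525221  0.24459116] [-2.42424649e+01  3.63873470e+01  8.03453595e+01 -2.63034220e-02
  6.32426745e+01 -1.07782352e+02] 173.55172823751116 13.928736182044954
```

Request:
play_rows(steps=[[[0,0,-0.02],[0,0,0.1]],[[0,0,-0.02],[0,0,0.1]],[[0,0,-0.02],[0,0,0.1]],[[0,0,-0.02],[0,0,0.1]],[[0,0,-0.02],[0,0,0.1]],[[0,0,-0.02],[0,0,0.1]],[[0,0,-0.02],[0,0,0.1]],[[0,0,-0.02],[0,0,0.1]],[[0,0,-0.02],[0,0,0.1]],[[0,0,-0.02],[0,0,0.1]],[[0,0,-0.02],[0,0,0.1]],[[0,0,-0.02],[0,0,0.1]]])

```text
time_s: 7.4
eef_pos: [611.8, -210.7, 186.9]
orientation: [[-0.255, 0.967, -0.0], [0.967, 0.255, -0.001], [-0.001, -0.0, -1.0]]
force: [-4.3, -3.7, 2.4]
opening: 14.0
grasp_force: 35.0
```

Request:
play_rows(steps=[[[0,0,-0.02],[0,0,0.1]],[[0,0,-0.02],[0,0,0.1]],[[0,0,-0.02],[0,0,0.1]],[[0,0,-0.02],[0,0,0.1]],[[0,0,-0.02],[0,0,0.1]],[[0,0,-0.02],[0,0,0.1]],[[0,0,-0.01],[0,0,0.05]],[[0,0,-0.01],[0,0,0.05]],[[0,0,0],[0,0,0]]])

```text
time_s: 8.15
eef_pos: [611.6, -210.7, 188.2]
orientation: [[0.426, 0.905, -0.001], [0.905, -0.426, -0.001], [-0.001, -0.0, -1.0]]
force: [-5.1, -3.0, 3.6]
opening: 13.7
grasp_force: 35.0
```

```bash
cat > st.py <<'E'
from cell import r
import numpy as np
np.set_printoptions(precision=2,suppress=True)
o=r.get_obs();R=np.array(o['orientation']);print(o['time_s'],o['eef_pos'],'F',o['force'],'T',o['wrist_torque'],'q',o['joint_pos'],'head',np.degrees(np.arctan2(R[1,0],R[0,0])),o['opening'],o['grasp_force'])
E
python3 st.py
```

```text
8.15 [ 611.58 -210.65  188.24] F [-5.05 -3.03  3.6 ] T [-0.67  1.13 -0.19] q [-24.27  36.13  80.18  -0.07  63.71   1.01] head 64.75620011728391 13.681721297919571 35.00395059585571
```

Request:
play_rows(steps=[[[0,0,-0.01],[0,0,0.04]],[[0,0,-0.01],[0,0,0.04]],[[0,0,-0.01],[0,0,0.04]],[[0,0,-0.01],[0,0,0.04]]])

```text
time_s: 8.48
eef_pos: [611.5, -210.6, 188.5]
orientation: [[0.564, 0.826, -0.001], [0.826, -0.564, -0.001], [-0.001, -0.0, -1.0]]
force: [-5.3, -3.8, 2.4]
opening: 13.8
grasp_force: 35.0
```

```bash
python3 st.py
```

```text
8.4833 [ 611.54 -210.61  188.55] F [-5.32 -3.77  2.38] T [-0.75  1.11  0.2 ] q [-24.27  36.11  80.16  -0.07  63.76  10.08] head 55.686092997477644 13.794327601551323 34.99955892562866
```

Request:
play_rows(steps=[[[0,0,0],[0,0,0.04]],[[0,0,0],[0,0,0.03]],[[0,0,0],[0,0,0]]])

```text
time_s: 8.73
eef_pos: [611.6, -210.5, 188.6]
orientation: [[0.619, 0.785, -0.001], [0.785, -0.619, -0.001], [-0.001, -0.0, -1.0]]
force: [-5.2, -2.8, 2.4]
opening: 15.0
grasp_force: 36.6
```

```bash
python3 st.py
```

```text
8.7333 [ 611.61 -210.53  188.61] F [-5.19 -2.83  2.39] T [-0.51  0.92  1.42] q [-24.25  36.1   80.16  -0.08  63.76  14.06] head 51.72374322314131 14.989441183986944 36.56122148036957
```

Request:
play_rows(steps=[[[0,0,0],[0,0,0]],[[0,0,0],[0,0,0]],[[0,0,0],[0,0,0]],[[0,0,0],[0,0,0]],[[0,0,-0.8],[0,0,0]],[[0,0,-1.5],[0,0,0]],[[0,0,-1.5],[0,0,0]],[[0,0,-1.5],[0,0,0]],[[0,0,-1.5],[0,0,0]],[[0,0,0],[0,0,0.1]],[[0,0,0],[0,0,0.1]],[[0,0,0],[0,0,0.1]]], jaw=0.5)

```text
time_s: 9.73
eef_pos: [612.1, -210.1, 257.7]
orientation: [[0.826, 0.564, 0.001], [0.564, -0.826, -0.0], [0.001, 0.001, -1.0]]
force: [-0.5, 0.2, -0.0]
opening: 45.3
grasp_force: 0.0
```

Request:
play_rows(steps=[[[0,0,0],[0,0,0.1]],[[0,0,0],[0,0,0.1]],[[0,0,0],[0,0,0.1]],[[0,0,0],[0,0,0.1]],[[0,0,0],[0,0,0.1]],[[0,0,0],[0,0,0.1]],[[0,0,0],[0,0,0.1]],[[0,0,0],[0,0,0.05]],[[0,0,0],[0,0,0]]])

```text
time_s: 10.48
eef_pos: [612.1, -210.1, 257.3]
orientation: [[0.989, -0.148, 0.001], [-0.148, -0.989, -0.0], [0.001, 0.0, -1.0]]
force: [0.2, -0.2, 0.2]
opening: 45.7
grasp_force: 0.0
```

```bash
python3 st.py
python3 - <<'E'
from cell import eyes
from h import *
np.set_printoptions(precision=1,suppress=True)
for n in('scene','side','wrist'):
    s=eyes.snapshot(n);np.savez(n+'1.npz',**s)
    cv2.imwrite(f'pics/{n}1.png',s['color'][:,:,::-1])
    P=cloud(s).reshape(-1,3);br=s['color'].reshape(-1,3).astype(int).sum(1)
    m=(P[:,2]>115)&(P[:,2]<142)&(br<200)&(abs(P[:,0]-612)<45)&(abs(P[:,1]+212)<45)
    if m.sum()>9:print(n,m.sum(),rect(P[m]),np.percentile(P[m][:,2],[50,95]))
    m=(P[:,2]>60)&(P[:,2]<74)&(abs(P[:,0]-631)<40)&(abs(P[:,1]+84)<40)
    if m.sum()>9:print(n,m.sum(),rect(P[m]))
E
```

```text
10.4833 [ 612.07 -210.12  257.27] F [ 0.21 -0.21  0.18] T [-0.02  0.17 -0.03] q [-24.23  31.92  76.2    0.    71.85  74.3 ] head -8.529443839445559 45.671101772424755 0.0
scene 97 ((613.0321044921875, -207.00912475585938), (59.536746978759766, 16.261873245239258), 55.847129821777344) [136.3 140.9]
scene 79 ((629.7696533203125, -85.83431243896484), (15.556733131408691, 44.43705368041992), 84.48841094970703)
side 168 ((611.6881713867188, -213.52255249023438), (62.398040771484375, 14.030834197998047), 55.59669494628906) [136.1 138.4]
side 94 ((631.1270751953125, -85.78390502929688), (13.833508491516113, 43.774173736572266), 81.20692443847656)
wrist 1961 ((611.6268920898438, -208.5137176513672), (62.51089859008789, 14.314484596252441), 55.447959899902344) [136.6 138.1]
wrist 711 ((629.5902709960938, -82.62947082519531), (13.0979585647583, 43.36024856567383), 82.65028381347656)
```

Two things are cartridge-shaped: the yellow one at scene (337,205), and the steel one in the slicer track with its tab at (238,222). The steel one fits, since it sits in the slicer and isn't yellow. I'll confirm in an enlarged crop.

```bash
python3 -c "
import cv2
a=cv2.imread('pics/scene0.png')[150:290,150:390];cv2.imwrite('pics/crop1.png',cv2.resize(a,None,fx=3,fy=3,interpolation=2))"
```

```text
(no output)
```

View pics/crop1.png

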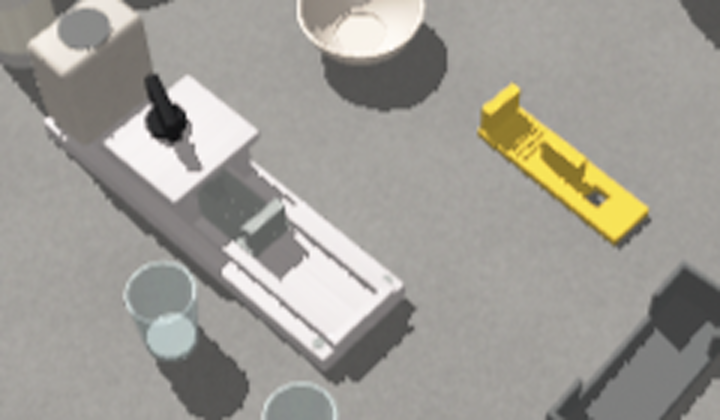

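Request:
play_rows(steps=[[[0,-3.1,0],[0,0,0]],[[0,-3.2,0],[0,0,0]],[[0,-3.2,0],[0,0,0]],[[0,-3.1,0],[0,0,0]],[[0,0,1.5],[0,0,0]],[[0,0,1.5],[0,0,0]],[[0,0,1.5],[0,0,0]],[[0,0,1.5],[0,0,0]],[[0,0,0],[0,0,0]]])

```text
time_s: 11.38
eef_pos: [629.1, -85.1, 194.1]
orientation: [[0.99, -0.144, -0.004], [-0.144, -0.99, 0.001], [-0.004, -0.0, -1.0]]
force: [0.0, -0.3, -0.7]
opening: 45.5
grasp_force: 0.0
```

```bash
python3 st.py
```

```text
11.3833 [629.14 -85.07 194.14] F [ 0.03 -0.34 -0.68] T [-0.05  0.2   0.04] q [-13.09  34.96  81.59  -0.    63.69  85.19] head -8.274399162840446 45.50642206267233 0.0
```

The crop shows the steel cartridge in the track, with its tab at crop (265,225). The yellow look-alike lies apart at (560,165). The steel one is the target.

Request:
play_rows(steps=[[[0,0,1.5],[0,0,0]],[[0,0,1.5],[0,0,0]],[[0,0,1.5],[0,0,0]],[[0,0,1.5],[0,0,0]],[[0,0,1.5],[0,0,0]],[[0,0,0.4],[0,0,0]],[[0,0,0],[0,0,0]]])

```text
time_s: 11.97
eef_pos: [630.1, -85.5, 117.4]
orientation: [[0.989, -0.145, -0.001], [-0.145, -0.989, 0.0], [-0.001, -0.0, -1.0]]
force: [0.0, -0.3, 0.7]
opening: 45.4
grasp_force: 0.0
```

Request:
play_rows(steps=[[[0,0,0],[0,0,0]],[[0,0,0],[0,0,0]],[[0,0,0],[0,0,0]],[[0,0,0],[0,0,0]],[[0,0,0],[0,0,0]],[[0,0,0],[0,0,0]],[[0,0,0],[0,0,0]],[[0,0,0],[0,0,0]]], jaw=0, newtons=20)

```text
time_s: 12.63
eef_pos: [630.5, -85.4, 118.0]
orientation: [[0.989, -0.146, 0.001], [-0.146, -0.989, -0.0], [0.001, -0.0, -1.0]]
force: [-1.4, 0.2, 6.0]
opening: 11.7
grasp_force: 20.0
```

```bash
python3 st.py
```

```text
12.6333 [630.51 -85.43 118.05] F [-1.36  0.23  6.05] T [0.13 0.29 0.01] q [-13.09  40.48  84.77   0.    54.72  85.28] head -8.372480249521585 11.659349857859345 20.00059425830841
```

Request:
play_rows(steps=[[[0,-0.5,0],[0,0,0]],[[0,-0.8,0],[0,0,0]],[[0,-1.0,0],[0,0,0]],[[0,-1.0,0],[0,0,0]],[[0,-1.0,0],[0,0,0]],[[0,-1.0,0],[0,0,0]],[[0,-1.0,0],[0,0,0]],[[0,-1.0,0],[0,0,0]],[[0,-1.0,0],[0,0,0]],[[0,-1.0,0],[0,0,0]],[[0,-0.8,0],[0,0,0]],[[0,-0.4,0],[0,0,0]]])

```text
time_s: 13.63
eef_pos: [646.0, 19.2, 118.1]
orientation: [[0.989, -0.145, 0.001], [-0.145, -0.989, -0.0], [0.001, 0.0, -1.0]]
force: [0.3, -2.7, 6.4]
opening: 11.6
grasp_force: 20.0
```

Request:
play_rows(steps=[[[0,-0.2,0],[0,0,0]],[[0,-0.2,0],[0,0,0]],[[0,-0.2,0],[0,0,0]],[[0,0,0],[0,0,0]]])

```text
time_s: 13.97
eef_pos: [646.8, 24.6, 118.1]
orientation: [[0.989, -0.145, 0.001], [-0.145, -0.989, -0.0], [0.001, 0.0, -1.0]]
force: [-0.5, 0.8, 5.4]
opening: 11.8
grasp_force: 20.0
```

```bash
python3 st.py
```

```text
13.9667 [646.82  24.6  118.05] F [-0.54  0.82  5.39] T [0.13 0.23 0.  ] q [-3.1  41.14 83.06 -0.01 55.74 95.26] head -8.358054888725786 11.775048155430248 20.000502169132233
```

Travelled about 111 mm so far. I'll nudge on to the stop.

Request:
play_rows(steps=[[[0,-0.1,0],[0,0,0]],[[0,-0.1,0],[0,0,0]],[[0,0,0],[0,0,0]]])

```text
time_s: 14.22
eef_pos: [647.1, 26.3, 118.1]
orientation: [[0.989, -0.146, 0.001], [-0.146, -0.989, -0.0], [0.001, 0.0, -1.0]]
force: [-0.3, -1.1, 5.6]
opening: 12.2
grasp_force: 20.0
```

```bash
python3 st.py
```

```text
14.2167 [647.09  26.29 118.06] F [-0.33 -1.1   5.6 ] T [-0.21  0.3  -0.03] q [-2.95 41.17 83.01 -0.02 55.78 95.44] head -8.368062981688173 12.200220655784706 20.000537931919098
```

Request:
play_rows(steps=[[[0,-0.1,0],[0,0,0]],[[0,-0.1,0],[0,0,0]],[[0,0,0],[0,0,0]]])

```text
time_s: 14.47
eef_pos: [647.3, 28.0, 118.0]
orientation: [[0.989, -0.145, 0.001], [-0.145, -0.989, -0.001], [0.001, 0.001, -1.0]]
force: [-0.7, -4.9, 5.7]
opening: 12.0
grasp_force: 20.0
```

```bash
python3 st.py
```

```text
14.4667 [647.34  27.98 118.05] F [-0.69 -4.89  5.73] T [-0.76  0.33  0.11] q [-2.78 41.19 82.95 -0.06 55.82 95.61] head -8.362468897822152 11.950635212051555 20.001391768455505
```

Request:
play_rows(steps=[[[0,-0.1,0],[0,0,0]],[[0,0,0],[0,0,0]]])

```text
time_s: 14.63
eef_pos: [647.4, 28.2, 118.1]
orientation: [[0.989, -0.145, 0.0], [-0.145, -0.989, -0.002], [0.001, 0.002, -1.0]]
force: [-2.3, -12.4, 5.9]
opening: 12.3
grasp_force: 20.0
```

```bash
python3 st.py
```

```text
14.6333 [647.38  28.19 118.07] F [ -2.25 -12.38   5.91] T [-2.19  0.5   0.21] q [-2.73 41.2  82.93 -0.14 55.85 95.7 ] head -8.350158180428988 12.342803200838073 20.00112533569336
```

Request:
play_rows(steps=[[[0,0,0],[0,0,0]],[[0,0,0],[0,0,0]],[[0,0,0],[0,0,0]],[[0,0,0],[0,0,0]],[[0,0,-1],[0,0,0]],[[0,0,-2],[0,0,0]],[[0,0,-2],[0,0,0]],[[0,0,-2],[0,0,0]],[[0,0,-2],[0,0,0]],[[0,0,-2],[0,0,0]],[[0,0,0],[0,0,-0.11]],[[0,0,0],[0,0,-0.11]]], jaw=0.5)

```text
time_s: 15.63
eef_pos: [647.8, 29.4, 230.0]
orientation: [[0.997, 0.078, 0.003], [0.078, -0.997, -0.0], [0.003, 0.0, -1.0]]
force: [0.5, 0.4, -1.4]
opening: 45.8
grasp_force: 0.0
```

Request:
play_rows(steps=[[[0,0,0],[0,0,-0.11]],[[0,0,0],[0,0,-0.11]],[[0,0,0],[0,0,-0.11]],[[0,0,0],[0,0,-0.11]],[[0,0,0],[0,0,-0.11]],[[0,0,0],[0,0,-0.11]],[[0,0,0],[0,0,-0.11]],[[0,0,0],[0,0,-0.11]],[[0,0,0],[0,0,-0.11]],[[0,0,0],[0,0,-0.11]],[[0,0,0],[0,0,-0.11]],[[0,0,0],[0,0,-0.14]]])

```text
time_s: 16.63
eef_pos: [647.2, 29.4, 228.4]
orientation: [[0.156, 0.988, 0.0], [0.988, -0.156, 0.0], [0.0, 0.0, -1.0]]
force: [-0.4, -0.1, -0.2]
opening: 45.8
grasp_force: 0.0
```

```bash
python3 st.py
python3 - <<'E'
from cell import eyes
from h import *
np.set_printoptions(precision=1,suppress=True)
for n in('scene','side','wrist'):
    s=eyes.snapshot(n);np.savez(n+'2.npz',**s)
    cv2.imwrite(f'pics/{n}2.png',s['color'][:,:,::-1])
    P=cloud(s).reshape(-1,3)
    m=(P[:,2]>58)&(P[:,2]<74)&(abs(P[:,0]-635)<30)&(abs(P[:,1]+55)<45)
    if m.sum()>9:print(n,'rib',m.sum(),rect(P[m]),np.median(P[m][:,2]))
    m=(P[:,2]>58)&(P[:,2]<74)&(abs(P[:,0]-647)<40)&(abs(P[:,1]-28)<30)
    if m.sum()>9:print(n,'tab',m.sum(),rect(P[m]))
    m=(P[:,2]>100)&(P[:,2]<142)&(abs(P[:,0]-612)<45)&(abs(P[:,1]+212)<45)
    if m.sum()>9:print(n,'knob',m.sum(),rect(P[m]),np.percentile(P[m][:,2],95))
E
```

```text
16.6333 [647.17  29.44 228.41] F [-0.39 -0.1  -0.19] T [-0.09  0.09 -0.  ] q [-2.68 33.64 77.88  0.   68.46  6.3 ] head 81.02035384476743 45.84301454777263 0.0
scene tab 85 ((646.3329467773438, 26.193193435668945), (14.90647029876709, 44.81896209716797), 80.73637390136719)
scene knob 196 ((613.975341796875, -210.29244995117188), (57.98040771484375, 39.30717468261719), 27.52284049987793) 140.16685654078753
side rib 89 ((635.85400390625, -56.32179260253906), (48.65825271606445, 14.995613098144531), 82.2828369140625) 67.05494707368626
side tab 87 ((648.2647094726562, 26.726356506347656), (15.873669624328613, 43.34272003173828), 84.13499450683594)
side knob 310 ((611.7116088867188, -212.5623779296875), (58.82600784301758, 39.38663101196289), 28.252655029296875) 137.97875389421998
wrist rib 275 ((634.2572021484375, -53.334529876708984), (46.87513732910156, 13.244833946228027), 81.07323455810547) 67.63592542711528
wrist tab 812 ((646.4208984375, 29.70836639404297), (12.327238082885742, 43.420780181884766), 81.5543212890625)
```

View pics/wrist2.png

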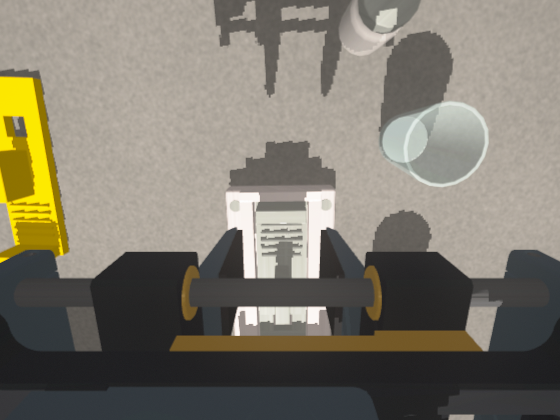

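The wrist view shows the cartridge run out against the stop bar, with its tab end at (280,210) and the rails on either side. The glass at (435,140) stands clear. Next I go above the rib and down.

Request:
play_rows(steps=[[[-2.1,0,0],[0,0,-0.01]],[[-2.1,0.1,0],[0,0,0]],[[-2.2,0,0],[0,0,0]],[[-2.1,0,0],[0,0,0]],[[0,0,1.5],[0,0,0]],[[0,0,1.5],[0,0,0]],[[0,0,0],[0,0,0]]])

```text
time_s: 17.37
eef_pos: [633.9, -55.1, 195.6]
orientation: [[0.157, 0.988, -0.003], [0.988, -0.157, 0.001], [0.0, -0.003, -1.0]]
force: [-0.3, -0.3, -0.4]
opening: 45.8
grasp_force: 0.0
```

```bash
python3 st.py
```

```text
17.3667 [633.95 -55.05 195.55] F [-0.3  -0.34 -0.44] T [-0.08  0.11 -0.01] q [-10.34  34.96  81.31   0.    63.93  -1.32] head 80.98031952912962 45.75618718462605 0.0
```

Request:
play_rows(steps=[[[0,0.05,1.5],[0,0,-0.01]],[[0,0,1.5],[0,0,0]],[[0,0,1.5],[0,0,0]],[[0,0,1.5],[0,0,0]],[[0,0,1.5],[0,0,0]],[[0,0,0.6],[0,0,0]],[[0,0,0],[0,0,0]]])

```text
time_s: 17.95
eef_pos: [635.2, -54.6, 116.0]
orientation: [[0.143, 0.99, -0.002], [0.99, -0.143, 0.0], [0.0, -0.002, -1.0]]
force: [-0.9, 0.5, 0.1]
opening: 45.6
grasp_force: 0.0
```

Request:
play_rows(steps=[[[0,0,0],[0,0,0]],[[0,0,0],[0,0,0]],[[0,0,0],[0,0,0]],[[0,0,0],[0,0,0]],[[0,0,0],[0,0,0]],[[0,0,0],[0,0,0]],[[0,0,0],[0,0,0]],[[0,0,0],[0,0,0]]], jaw=0, newtons=35)

```text
time_s: 18.62
eef_pos: [635.7, -54.9, 117.1]
orientation: [[0.142, 0.99, 0.0], [0.99, -0.142, -0.0], [-0.0, 0.0, -1.0]]
force: [-1.8, -0.8, 6.4]
opening: 13.8
grasp_force: 35.0
```

```bash
python3 st.py
```

```text
18.6167 [635.7  -54.94 117.11] F [-1.85 -0.77  6.42] T [-0.06  0.47  0.05] q [-10.3   40.66  84.51  -0.    54.8   -2.16] head 81.85914810017039 13.768493646058864 34.99948561191559
```

Request:
play_rows(steps=[[[0,0,-0.3],[0,0,0]],[[0,0,-0.6],[0,0,0]],[[0,0,-1],[0,0,0]],[[0,0,-1],[0,0,0]],[[0,0,-1],[0,0,0]],[[0,0,-1],[0,0,0]],[[0,0,-1],[0,0,0]],[[0,0,-1],[0,0,0]],[[0,0,-1],[0,0,0]],[[0,0,-1],[0,0,0]],[[0,0,-0.6],[0,0,0]],[[0,0,-0.3],[0,0,0]]])

```text
time_s: 19.62
eef_pos: [636.0, -54.9, 216.0]
orientation: [[0.141, 0.99, 0.002], [0.99, -0.141, -0.0], [-0.0, 0.002, -1.0]]
force: [-0.3, 0.6, -4.4]
opening: 13.8
grasp_force: 35.0
```

```bash
python3 st.py
```

```text
19.6167 [636.01 -54.92 216.  ] F [-0.28  0.58 -4.37] T [-0.14  0.01 -0.04] q [-10.29  33.68  80.1    0.    66.13  -2.16] head 81.86553889032204 13.803114138795848 34.99921917915344
```

Request:
play_rows(steps=[[[1.5,-0.6,0],[0,0,0]],[[2.6,-1.1,0],[0,0,0]],[[2.6,-1.1,0],[0,0,0]],[[2.6,-1.1,0],[0,0,0]],[[2.6,-1.1,0],[0,0,0]],[[2.6,-1.1,0],[0,0,0]],[[2.6,-1.1,0],[0,0,0]],[[2.6,-1.1,0],[0,0,0]],[[2.6,-1.1,0],[0,0,0]],[[2.6,-1.1,0],[0,0,0]],[[2.6,-1.1,0],[0,0,0]],[[2.6,-1.1,0],[0,0,0]]])

```text
time_s: 20.62
eef_pos: [551.4, 262.7, 214.3]
orientation: [[0.141, 0.99, -0.001], [0.99, -0.141, -0.0], [-0.0, -0.001, -1.0]]
force: [0.3, -0.5, -3.6]
opening: 14.1
grasp_force: 35.0
```

Request:
play_rows(steps=[[[1.2,-0.5,0],[0,0,-0.06]],[[0,0,0],[0,0,-0.1]],[[0,0,0],[0,0,-0.1]],[[0,0,0],[0,0,-0.1]],[[0,0,0],[0,0,-0.1]],[[0,0,0],[0,0,-0.1]],[[0,0,0],[0,0,-0.1]],[[0,0,0],[0,0,-0.1]],[[0,0,0],[0,0,-0.1]],[[0,0,0],[0,0,-0.1]],[[0,0,0],[0,0,-0.1]],[[0,0,0],[0,0,-0.1]]])

```text
time_s: 21.62
eef_pos: [548.6, 273.9, 214.2]
orientation: [[-0.854, 0.521, -0.001], [0.521, 0.854, -0.0], [0.001, -0.001, -1.0]]
force: [0.4, 0.3, -3.5]
opening: 13.7
grasp_force: 35.0
```

Request:
play_rows(steps=[[[0,0,0],[0,0,-0.1]],[[0,0,0],[0,0,-0.1]],[[0,0,0],[0,0,-0.1]],[[0,0,0],[0,0,-0.1]],[[0,0,0],[0,0,-0.05]],[[0,0,0],[0,0,0]],[[0,0,0],[0,0,0]]])

```text
time_s: 22.2
eef_pos: [548.8, 273.9, 214.4]
orientation: [[-0.995, 0.104, -0.001], [0.104, 0.995, -0.0], [0.001, -0.0, -1.0]]
force: [-0.6, -0.2, -3.1]
opening: 13.7
grasp_force: 35.0
```

```bash
python3 st.py
python3 - <<'E'
from cell import eyes
from h import *
np.set_printoptions(precision=1,suppress=True)
for n in('scene','side','wrist'):
    s=eyes.snapshot(n);np.savez(n+'3.npz',**s)
    cv2.imwrite(f'pics/{n}3.png',s['color'][:,:,::-1])
    P=cloud(s).reshape(-1,3)
    near=(abs(P[:,0]-549)<125)&(abs(P[:,1]-275)<60)
    m=(P[:,2]>49)&(P[:,2]<60)&near
    if m.sum()>9:print(n,'caddytop',m.sum(),rect(P[m]),np.median(P[m][:,2]))
    m=(P[:,2]>112)&(P[:,2]<150)&near
    if m.sum()>9:print(n,'cart',m.sum(),rect(P[m]),P[m].min(0),P[m].max(0))
E
```

```text
22.2 [548.84 273.86 214.35] F [-0.58 -0.19 -3.05] T [ 0.06 -0.05  0.04] q [ 20.94  32.01  83.89   0.01  64.14 -63.07] head 174.0063561493693 13.744000568836293 34.99894917011261
scene caddytop 143 ((547.6416015625, 274.7730712890625), (70.9559326171875, 204.50860595703125), 84.07759094238281) 54.46342175988611
scene cart 712 ((550.8330688476562, 271.5450744628906), (51.16047286987305, 171.49964904785156), 83.76639556884766) [468.2 238.4 112.4] [637.2 304.9 149.4]
side caddytop 159 ((550.1444091796875, 276.7181701660156), (77.44994354248047, 202.1369171142578), 84.22246551513672) 52.895058843231844
side cart 580 ((548.1513061523438, 271.7535095214844), (55.54494094848633, 179.1888885498047), 83.79096984863281) [456.8 235.2 113.2] [638.6 305.1 149.9]
wrist caddytop 385 ((469.9881591796875, 287.5442199707031), (69.58087158203125, 45.469139099121094), 84.03044891357422) 53.875807026580276
wrist cart 10536 ((537.2607421875, 276.7364501953125), (50.291778564453125, 159.40805053710938), 84.09893035888672) [455.5 250.7 113.5] [617.3 309.9 149.9]
```

View pics/side3.png

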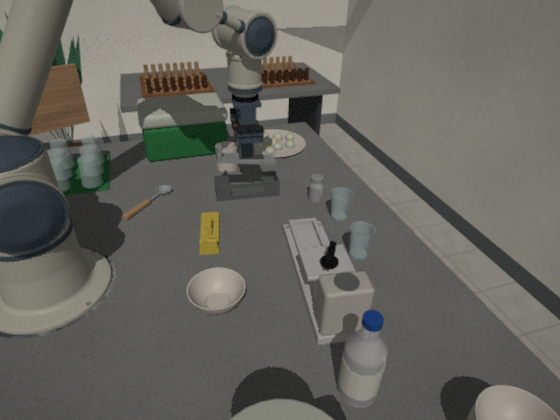

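The side view shows the cartridge held level above the caddy, at about (247,170), and nothing disturbed. I'll shift 2 mm, lower to just above the rim and re-check.

Request:
play_rows(steps=[[[0,0.2,0.5],[0,0,0]],[[0,0,1],[0,0,0]],[[0,0,1],[0,0,0]],[[0,0,1],[0,0,0]],[[0,0,1],[0,0,0]],[[0,0,1],[0,0,0]],[[0,0,0.2],[0,0,0]],[[0,0,0],[0,0,0]],[[0,0,0],[0,0,0]]])

```text
time_s: 23.1
eef_pos: [549.6, 275.6, 157.6]
orientation: [[-0.995, 0.103, -0.0], [0.103, 0.995, 0.0], [0.0, 0.0, -1.0]]
force: [-1.0, 0.6, -3.6]
opening: 13.8
grasp_force: 35.0
```

```bash
python3 st.py
python3 - <<'E'
from cell import eyes
import cv2,numpy as np
t=[]
for n in('scene','side','wrist'):
    s=eyes.snapshot(n);np.savez(n+'4.npz',**s);a=s['color'][:,:,::-1]
    cv2.imwrite(f'pics/{n}4.png',a)
    if n=='scene':t.append(cv2.resize(a[210:330,300:440],(400,343),interpolation=2))
    if n=='side':t.append(cv2.resize(a[120:220,190:306],(400,343),interpolation=2))
w=cv2.resize(s['color'][:,:,::-1],(340,255))
o=np.zeros((600,800,3),np.uint8);o[:343,:400]=t[0];o[:343,400:]=t[1];o[344:599,:340]=w
cv2.imwrite('pics/m4.png',o)
E
```

```text
23.1 [549.56 275.63 157.61] F [-0.96  0.61 -3.62] T [ 0.   -0.07  0.02] q [ 21.07  36.13  86.52   0.    57.35 -63.03] head 174.10567198620274 13.776496827744912 34.99926030635834
```

View pics/m4.png

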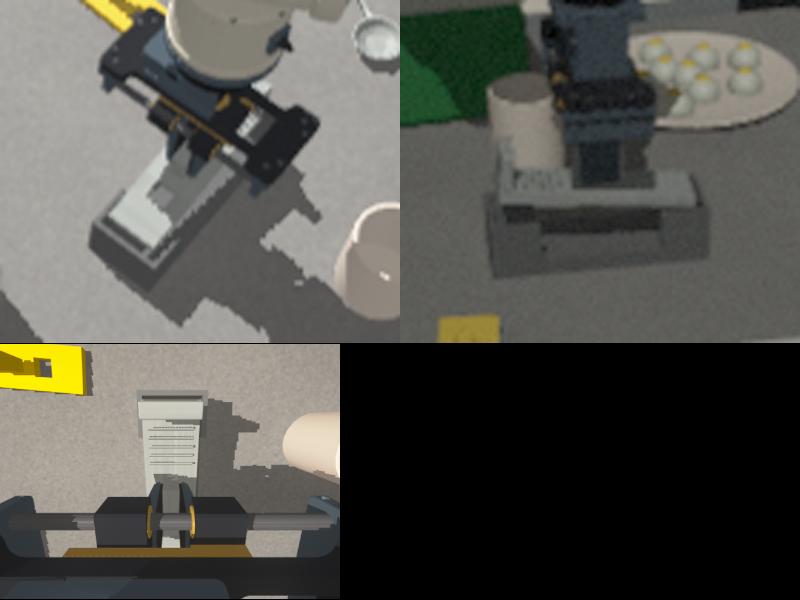

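Run:
```python
from h import *
np.set_printoptions(precision=1,suppress=True)
T=np.array([549.6,275.6]);th=np.radians(174.1);X=np.array([np.cos(th),np.sin(th)]);Y=np.array([-X[1],X[0]])
for n in('wrist','scene','side'):
    P=cloud(dict(np.load(n+'4.npz'))).reshape(-1,3)
    a=(P[:,:2]-T)@X;b=(P[:,:2]-T)@Y
    N=(abs(a)<115)&(abs(b)<50)
    for nm,z0,z1 in(('rim',50,58),('plate',70,78),('tab',102,112)):
        m=N&(P[:,2]>z0)&(P[:,2]<z1)
        if m.sum()>5:print(n,nm,m.sum(),'a',np.percentile(a[m],[0,1,99,100]),'b',np.percentile(b[m],[0,1,99,100]))
```

```text
wrist rim 2072 a [ 57.4  58.1 103.2 103.3] b [-38.6 -38.2  31.6  31.9]
wrist plate 2452 a [ 0.1  2.3 40.6 49.2] b [-27.  -26.7  22.9  23.1]
wrist tab 1875 a [-24.8 -23.8  89.3  89.4] b [-22.7 -18.6  14.8  18.9]
scene rim 136 a [-100.5  -99.6   33.4   85.5] b [-34.6 -34.6  35.7  36. ]
scene plate 209 a [-86.9 -80.3  61.5  81.8] b [-23.9 -23.3  27.1  27.8]
scene tab 59 a [-25.6 -24.7  84.4  86.6] b [-19.9 -19.7  19.4  20.1]
side rim 109 a [-102.6 -102.   100.2  100.3] b [-37.7 -36.1  38.   38.2]
side plate 160 a [-59.3 -44.3  88.2  89.8] b [-22.5 -21.7  28.6  28.7]
side tab 58 a [-26.6 -25.4  86.5  86.6] b [-17.6 -14.6  24.8  25.8]
```

Request:
play_rows(steps=[[[0.05,0.13,0],[0,0,0]],[[0,0,0.6],[0,0,0]],[[0,0,0.8],[0,0,0]],[[0,0,0.8],[0,0,0]],[[0,0,0.8],[0,0,0]],[[0,0,0.8],[0,0,0]],[[0,0,0.6],[0,0,0]],[[0,0,0.5],[0,0,0]],[[0,0,0.3],[0,0,0]],[[0,0,0.2],[0,0,0]],[[0,0,0],[0,0,0]]])

```text
time_s: 24.17
eef_pos: [549.0, 277.0, 103.5]
orientation: [[-0.995, 0.103, -0.0], [0.103, 0.995, -0.0], [0.0, -0.0, -1.0]]
force: [-1.1, 0.1, -3.4]
opening: 14.0
grasp_force: 35.0
```

Request:
play_rows(steps=[[[0,0,0.15],[0,0,0]],[[0,0,0.15],[0,0,0]],[[0,0,0.1],[0,0,0]],[[0,0,0],[0,0,0]]])

```text
time_s: 24.5
eef_pos: [549.1, 277.0, 99.7]
orientation: [[-0.995, 0.103, 0.0], [0.103, 0.995, 0.0], [-0.0, 0.0, -1.0]]
force: [-3.5, 1.0, 2.8]
opening: 13.5
grasp_force: 35.0
```

```bash
python3 st.py
```

```text
24.5 [549.11 277.05  99.66] F [-3.54  1.01  2.83] T [0.14 0.16 0.02] q [ 21.21  40.73  88.59   0.01  50.66 -62.91] head 174.11468105227698 13.499826105803901 35.000574588775635
```

Request:
play_rows(steps=[[[0,0,0.1],[0,0,0]],[[0,0,0],[0,0,0]],[[0,0,0],[0,0,0]]])

```text
time_s: 24.75
eef_pos: [549.1, 277.0, 98.7]
orientation: [[-0.995, 0.103, 0.0], [0.103, 0.995, 0.0], [-0.0, 0.0, -1.0]]
force: [-3.8, 1.2, 2.7]
opening: 13.7
grasp_force: 35.0
```

```bash
python3 st.py
python3 - <<'E'
from cell import eyes
from h import *
T=np.array([549.1,277.0]);th=np.radians(174.1);X=np.array([np.cos(th),np.sin(th)]);Y=np.array([-X[1],X[0]])
for n in('wrist','scene','side'):
    s=eyes.snapshot(n);np.savez(n+'5.npz',**s);cv2.imwrite(f'pics/{n}5.png',s['color'][:,:,::-1])
    P=cloud(s).reshape(-1,3)
    a=(P[:,:2]-T)@X;b=(P[:,:2]-T)@Y
    for lo in(-75,-60,-45,25,40,55,65,85):
        m=(abs(a-lo-5)<6)&(abs(b)<18)&(P[:,2]<60)
        if m.sum()>3:print(n,lo,m.sum(),np.round(np.median(P[m][:,2]),1))
E
```

```text
24.75 [549.14 277.01  98.65] F [-3.81  1.18  2.65] T [0.19 0.14 0.03] q [ 21.21  40.82  88.62   0.    50.55 -62.9 ] head 174.10994213055875 13.739756736615 35.00078201293945
wrist -60 563 12.4
wrist 25 1194 15.2
wrist 40 1244 15.5
wrist 55 1357 15.4
wrist 65 1478 15.2
wrist 85 1417 48.8
scene -75 57 15.5
scene -60 45 15.8
scene -45 65 12.7
scene 55 5 20.5
scene 65 7 14.8
scene 85 7 49.7
side -60 22 13.9
side -45 20 13.7
side 25 20 15.6
side 40 20 15.2
side 85 10 46.7
```

Request:
play_rows(steps=[[[0,0,0.1],[0,0,0]],[[0,0,0],[0,0,0]],[[0,0,0],[0,0,0]]])

```text
time_s: 25.15
eef_pos: [549.2, 277.0, 98.6]
orientation: [[-0.995, 0.103, 0.001], [0.103, 0.995, 0.0], [-0.001, 0.0, -1.0]]
force: [-8.0, -0.3, 20.6]
opening: 13.9
grasp_force: 35.0
```

```bash
python3 st.py
```

```text
25.15 [549.16 277.02  98.61] F [-7.96 -0.27 20.57] T [-0.12  1.06  0.01] q [ 21.21  40.82  88.64   0.    50.51 -62.9 ] head 174.1113635183483 13.850993215593688 35.004175901412964
```

It's firmly on the floor now. I'll ease the load, release with a small opening and rise.

Request:
play_rows(steps=[[[0,0,-0.1],[0,0,0]],[[0,0,0],[0,0,0]],[[0,0,0],[0,0,0]]])

```text
time_s: 25.4
eef_pos: [549.3, 276.9, 98.6]
orientation: [[-0.995, 0.103, 0.0], [0.103, 0.995, -0.0], [-0.0, -0.0, -1.0]]
force: [-1.9, -0.5, 4.2]
opening: 13.5
grasp_force: 35.0
```

Request:
play_rows(steps=[[[0,0,0],[0,0,0]],[[0,0,0],[0,0,0]],[[0,0,0],[0,0,0]],[[0,0,0],[0,0,0]],[[0,0,-0.5],[0,0,0]],[[0,0,-1],[0,0,0]],[[0,0,-1.5],[0,0,0]],[[0,0,-2],[0,0,0]],[[0,0,-2],[0,0,0]],[[0,0,-2],[0,0,0]],[[0,0,-2],[0,0,0]],[[0,0,-2],[0,0,0]]], jaw=0.25)

```text
time_s: 26.4
eef_pos: [549.0, 276.9, 230.7]
orientation: [[-0.995, 0.103, 0.001], [0.103, 0.995, 0.0], [-0.001, 0.0, -1.0]]
force: [-1.1, -0.3, -0.3]
opening: 23.0
grasp_force: 0.0
```

Request:
play_rows(steps=[[[0,0,-2],[0,0,0]],[[3,0,0],[0,0,0]],[[3,0,0],[0,0,0]],[[0,0,0],[0,0,0]],[[0,0,0],[0,0,0]]])

```text
time_s: 26.82
eef_pos: [488.2, 283.3, 249.8]
orientation: [[-0.995, 0.101, 0.001], [0.101, 0.995, 0.0], [-0.0, 0.0, -1.0]]
force: [1.3, 0.1, -0.1]
opening: 22.6
grasp_force: 0.0
```

```bash
python3 st.py
python3 - <<'E'
from cell import eyes
from h import *
T=np.array([549.1,277.0]);th=np.radians(174.1);X=np.array([np.cos(th),np.sin(th)]);Y=np.array([-X[1],X[0]])
t=[]
for n in('scene','side'):
    s=eyes.snapshot(n);cv2.imwrite(f'pics/{n}6.png',s['color'][:,:,::-1]);t.append(s['color'][:,:,::-1])
    P=cloud(s).reshape(-1,3)
    a=(P[:,:2]-T)@X;b=(P[:,:2]-T)@Y
    for lo in(-80,-60,-40,-5,35,55,65,79):
        m=(abs(a-lo-5)<6)&(abs(b)<18)&(P[:,2]<60)
        if m.sum()>3:print(n,lo,m.sum(),np.round(np.percentile(P[m][:,2],[10,50,90]),1))
    m=(P[:,2]>110)&(P[:,2]<142)&(abs(P[:,0]-612)<45)&(abs(P[:,1]+212)<45)
    if m.sum()>9:print('knob',rect(P[m]),np.percentile(P[m][:,2],95))
cv2.imwrite('pics/m6.png',np.vstack([cv2.resize(t[0],(400,300)),cv2.resize(t[1],(400,300))]))
c=cv2.resize(t[0][210:330,300:440],(400,343),interpolation=2);d=cv2.resize(t[1][120:220,190:306],(400,343),interpolation=2)
m=np.vstack([np.hstack([c,d])[:300],np.hstack([cv2.resize(x,(400,300)) for x in t])]);cv2.imwrite('pics/m6.png',m)
E
```

```text
26.8167 [488.21 283.31 249.84] F [ 1.31  0.05 -0.13] T [ 0.04  0.01 -0.01] q [ 24.06  26.04  88.83   0.    65.1  -60.11] head 174.1751409133936 22.57439361522987 0.0
scene -80 38 [13.2 16.  19.4]
scene -60 49 [12.1 15.8 19.6]
scene -40 72 [ 4.1 15.2 18.7]
scene -5 55 [14.8 29.4 50.1]
scene 35 43 [13.5 16.2 19.8]
scene 55 52 [13.7 17.5 20.2]
scene 65 57 [13.2 16.9 23.9]
scene 79 101 [19.8 46.3 52.6]
knob ((610.7001953125, -210.74220275878906), (66.4461669921875, 32.076019287109375), 72.29890441894531) 141.07776079108595
side -60 25 [ 5.2 13.8 16.3]
side -40 20 [13.6 14.8 16.4]
side -5 48 [15.  32.4 48.2]
side 35 23 [13.1 14.8 17.8]
side 79 19 [43.2 48.1 50.2]
knob ((612.2666625976562, -212.65560913085938), (65.35594940185547, 14.117594718933105), 55.53272247314453) 138.48481522505983
```

View pics/m6.png

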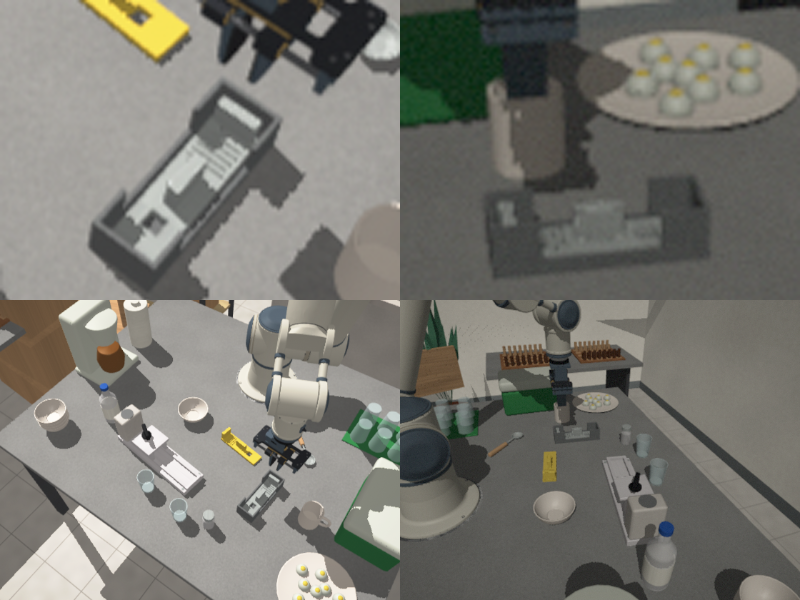

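The pictures show the cartridge lying flat in the caddy: the rib is at (185,180) in the enlarged crop, and the plate top is near 15 mm along its length. The knob is undone and the bystanders haven't moved. I'm handing in.

```bash
python3 -c "
from cell import order
print(order.finish_job())"
```

```text
the job is handed in; nothing more can be done
None
```

The job is handed in at about 27 s of the 72 s: knob undone to its stop, cartridge pulled out to the track's stop and then set flat in the grey caddy by its rib, and nothing else seen to have moved; the hand-in gave no verdict.

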